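# Close the shaving jar with its twist lid

## Task

Take the jar's white twist lid off the sloping soap rest and screw it onto the clear jar: set it level on the neck, turn it back (anticlockwise from above) until it drops into the start of the thread, then turn it clockwise as far as it goes so that it is fully home and level, and let go. Do not knock or shift the bowl, brush, mirror and comb.

Things in the scene. Friction and masses are not known exactly. Their poses are not given: they have to be found in the camera images.
- lid_grip (a point): Middle of the grip bar on top of the loose white plastic lid (about 60 g). The bar is 44 mm long (along this frame's x), 16 wide (y), 20 high (z, the lid's axis, pointing out of its top). The lid's flat top, 60 mm across, lies 10 mm below this point, the skirt's open lower edge 35 mm below.
- lid_skirt (a point): Centre of the lid's lower edge; axes as lid_grip. Skirt: 60 mm across, 54 inside, 25 tall, 22 deep inside. Three lugs 120 degrees apart, one towards this frame's +x, stand inwards at the lower edge: 7 mm wide, 3 thick, leaving a 43 mm bore.
- slope (a point): Middle of the fixed wooden soap rest's sloping face (84 by 92 mm, 30 degrees, 9 mm lip at the low edge). x points up the slope, z out of the face. The lid starts on it, top up, its edge against the lip, its bar running up the slope: so the lid's axis leans 30 degrees off vertical, downhill, to the robot's left.
- mouth (a point): Centre of the rim of the clear round jar, z up. The jar is fixed, wedged in a wooden socket on the tray; rim 110 mm above the ledge. White neck 40 mm across, bevelled at the rim to 34; threads 51 across; body 76 wide from 27 mm below the rim. This frame's yaw says NOTHING of how the thread is turned.
- collar (a point): On the jar's axis, 8 mm below the rim: level of a flat collar that carries the lid's lugs (lid_grip then 27 mm above mouth). Three gaps in it 120 degrees apart, 10 degrees wider than a lug. A 3 mm stop at each gap blocks clockwise turning on the collar; turned anticlockwise, up to 120 degrees, the lugs meet it just over the gaps.
- thread (a point): On the jar's axis, 16 mm below the rim: thread start below the gaps. Over the gaps the lid, lightly pressed, drops 8 mm (lid_grip 19 mm above mouth), then turns clockwise about 90 degrees, sinking 6 mm, to a hard stop, lid on rim (lid_grip 13 mm above mouth). Lugs landing on top of the stops leave the lid 3 mm high: turn on anticlockwise.
- bowl: White ceramic shaving bowl, 104 mm wide, 52 mm tall, loose; origin under its centre.
- brush: Wooden shaving brush standing upright, bristles up, 42 mm wide, 102 mm tall, loose; origin under its centre.
- mirror: Small folding mirror standing like a tent, 60 mm wide (y), about 55 mm deep, 77 mm tall, loose; origin under its centre.
- comb: Steel comb lying flat, 26 by 150 (y) by 4 mm, loose; origin under its centre.
Things that resemble listed ones, but are neither listed nor needed, are in the scene too. What is shaped like the part that bears lid_grip but green or orange is not meant.

How it is judged:
By the outcome, as a careful person would: the job done as asked, in the order asked, and still so for the second after the job is handed in, with the robot touching nothing.
It also fails if it takes over 51 s, if anything falls off the work surface, if the arm or the gripper's body presses on something with over 40 N, if the wrist force passes 120 N, or if a joint passes its speed limit or range.

## Robot

A 7-joint arm with a two-finger parallel gripper is mounted at the origin on the work surface. World frame = base frame: x ahead of the robot, y to its left, z up, the work surface at z = 0. Lengths are in m, angles in rad, forces in N, time in s.
With the tool pointing down it reaches from about 0.35 to 0.9 m from the base axis. Payload 7.2 kg.
Tool frame: the origin (TCP) lies at the very end of the fingers, on their centre line; the grasp point (between the pads) lies 19 mm behind it (env.grip_depth is the distance from the TCP to the grasp point, in m); z points along the fingers, y is the line along which they close (so a half turn about z gives the same grasp; the last joint's range is limited). The gripper opens to 85 mm and grips with 20 to 120 N. Pads are 22 mm wide; open, the fingers measure 114 mm over their backs; the gripper's body (76 mm by 85 mm) begins 54 mm behind the grasp point. The pads swing forward as they close: fully open they stand 13 mm farther back than shut.
Start: joints at [-1.364, 0.411, -0.013, 1.596, 0.006, 1.134, -0.082], TCP at [0.17, 0.602, 0.231] pointing down, gripper open.
Joint ranges: [-2.95, 2.95], [-0.29, 1.99], [-1.47, 1.44], [0.14, 2.54], [-1.03, 4.17], [0.13, 1.85], [-2.86, 2.86]. Speed limits (rad/s): [2.39, 2.39, 3.01, 3.01, 3.14, 3.14, 3.14].

## Interface

Orientations are given as a 3x3 rotation matrix whose columns are the frame's x, y, z axes.
In Python, from cell import env, get_image, camera_model, order gives the robot as it stands. The module is installed in compiled form; this text tells all that it offers.
- The arm moves only by the tool apply_moves, never from a script. Its argument "series" is a list of rows, each a list of 3 entries, a list of its own where there are three numbers: the shift along the tool's x, y, z in m, then the turn, a rotation vector about the tool's x, y, z in degrees, then the opening, from 0 (shut) to 1 (fully open). In form: [[[tx, ty, tz], [rx, ry, rz], claw], ...]. A call has 1 to 12 rows; each row is the pose to reach, as a shift and turn from the pose commanded when the call began, along the tool's axes at that moment; what a row does not reach only later rows make up. A row lasts 1/10 s, in which the tool goes at most 50 mm and 8.59 degrees, less where a joint would pass 70% of its speed; a pose out of reach is approached as far as the arm can. A call with a gripper value outside its range is refused whole. The fingers move at their own pace and stop on an object; the grip force is fixed at half the most. Time passes only in rows, so rows that repeat a pose let the fingers close. It gives the time, the measured TCP pose, the force, the opening and the grip force at its end, in the units of the state.
- env.get_state(): the state, without advancing time (a new reading comes with each control period).
- get_image(name): name is "scene" or "top" or "wrist"; returns the picture (420x560x3 uint8, red, green, blue); there is no depth.
- camera_model(name): a dict with "camera_matrix" (3x3 intrinsics, pixels), "T" (4x4, takes a point from camera to world coordinates); the wrist camera has in their place "tool_from_camera" (4x4, takes a point from camera to tool coordinates, whose origin is the TCP and whose axes are the flange's). Camera axes: x right, y down, z forward; pixel columns grow to the right and rows downward; lengths in m; the calibration is good to about 2 mm. A picture is of the moment at which its call begins: read the wrist's pose just before it. camera_model takes no time and is no camera call.
- order.hand_in(): hands the job in; it is judged then, once.
The state is a dict: "clock": time; "q": joint angles; "dq": joint speeds; "joint_efforts": joint torques, N m; "tool_pos": TCP position; "orientation": TCP orientation; "contact_force": force on the tool from outside, world axes, zero at the start; "ft_torque": the same for the moment, N m; "finger_gap": opening from 0.0 (shut) to 1.0 (fully open); "finger_force": force on a finger pad.
Only numpy, scipy, OpenCV 4.12 (cv2) and the standard library are available. Lean on these libraries where they do the work, as an engineer would, in place of code of your own. Each camera call takes 0.05 s, during which the arm holds its last target. There are 200 camera calls.

## Working session

There is one attempt and no reset: what is moved stays moved. The work goes in short steps, Python scripts to look and compute and a tool call to move; the robot and the scene stay as the last step left them, time stands still between calls to the robot, and variables do not carry over. Pictures are saved under pics/ and viewed, at most 10 in all, crops included, and the job is handed in when it is done.

Besides the shell and the picture viewer there is one more tool, called by a JSON object that holds its "name" and its "arguments". apply_moves: Moves the arm, as the interface text tells. Its arguments: {"type":"object","properties":{"series":{"type":"array","items":{"type":"array"}}},"required":["series"]}

```bash
mkdir -p pics; cat > h.py <<'E'
import numpy as np, cv2
from cell import env, get_image, camera_model, order
def snap(n,f):
    s=env.get_state(); im=get_image(n); cv2.imwrite('pics/'+f,im[:,:,::-1]); np.save('pics/'+f[:-4]+'.npy',im); return s,im
def ray(n,uv,s=None):
    m=camera_model(n); K=np.array(m['camera_matrix'])
    if 'T' in m: T=np.array(m['T'])
    else:
        P=np.eye(4);P[:3,:3]=s['orientation'];P[:3,3]=s['tool_pos'];T=P@np.array(m['tool_from_camera'])
    d=T[:3,:3]@np.linalg.inv(K)@np.array([uv[0],uv[1],1.]); return T[:3,3],d/np.linalg.norm(d)
def onz(n,uv,z,s=None):
    o,d=ray(n,uv,s); return o+d*(z-o[2])/d[2]
def tri(rs):
    A=0;b=0
    for o,d in rs:
        M=np.eye(3)-np.outer(d,d);A=A+M;b=b+M@o
    p=np.linalg.solve(A,b); return p,[np.linalg.norm((np.eye(3)-np.outer(d,d))@(p-o)) for o,d in rs]
E
python3 - <<'E'
from h import *
np.set_printoptions(precision=4,suppress=True)
ims=[snap(n,n+'0.png')[1] for n in('scene','top')]
s,w=snap('wrist','wrist0.png')
print(s)
for n in('scene','top','wrist'):print(camera_model(n))
E
```

```text
{'clock': 0.1, 'q': array([-1.3642,  0.4118, -0.0127,  1.597 ,  0.0056,  1.1343, -0.0822]), 'dq': array([ 0.0007,  0.0007,  0.0008, -0.0025,  0.0005,  0.0002,  0.0007]), 'joint_efforts': array([  0.0026, -60.183 ,   0.6842, -30.0095,   0.014 ,   0.0064,
        -0.    ]), 'tool_pos': array([0.1695, 0.6011, 0.2305]), 'orientation': array([[-0.9625,  0.2713, -0.0003],
       [ 0.2713,  0.9625, -0.0014],
       [-0.0001, -0.0015, -1.    ]]), 'contact_force': array([0.0233, 0.5846, 0.3411]), 'ft_torque': array([-0.0464,  0.0071,  0.0282]), 'finger_force': 0.0, 'finger_gap': 1.0001136355892981}
{'camera_matrix': array([[389.0979,   0.    , 281.1537],
       [  0.    , 389.0979, 205.5724],
       [  0.    ,   0.    ,   1.    ]]), 'T': array([[-0.8869,  0.34  , -0.3127,  0.8698],
       [ 0.4618,  0.6707, -0.5804,  0.4345],
       [ 0.0124, -0.6592, -0.7519,  0.7597],
       [ 0.    ,  0.    ,  0.    ,  1.    ]])}
{'camera_matrix': array([[495.407 ,   0.    , 274.7731],
       [  0.    , 495.407 , 207.9981],
       [  0.    ,   0.    ,   1.    ]]), 'T': array([[-0.0071, -0.997 ,  0.0769,  0.5123],
       [-1.    ,  0.007 , -0.0017, -0.0787],
       [ 0.0012, -0.0769, -0.997 ,  1.0285],
       [ 0.    ,  0.    ,  0.    ,  1.    ]])}
{'camera_matrix': array([[323.321 ,   0.    , 281.0434],
       [  0.    , 323.321 , 213.1658],
       [  0.    ,   0.    ,   1.    ]]), 'tool_from_camera': array([[-0.0009, -0.9448, -0.3277,  0.085 ],
       [ 1.    , -0.0011,  0.0003, -0.0004],
       [-0.0006, -0.3277,  0.9448, -0.144 ],
       [ 0.    ,  0.    ,  0.    ,  1.    ]])}
```

View pics/scene0.png

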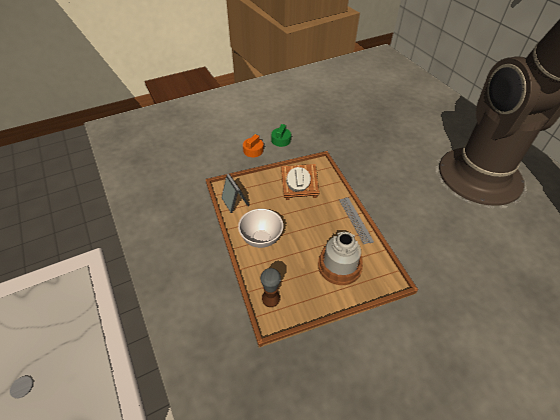

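View pics/top0.png

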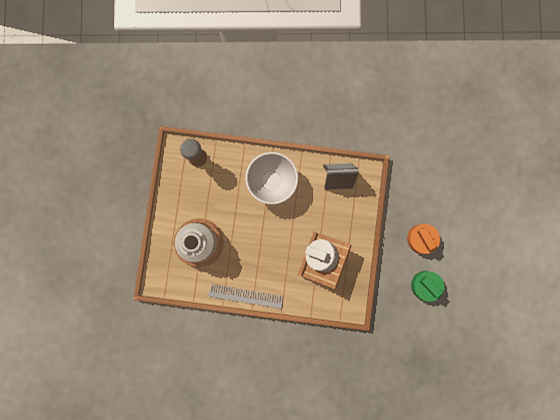

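The scene view shows lid-like parts at orange (253,146), green (281,135) and white (299,179). In the top view they are at (425,239), (428,287) and (321,256). The white one fits: it is the only white one and it sits on the sloping rest. The jar is at top (191,242) and scene (343,245). I'll confirm with one enlarged crop and measure.

```bash
python3 - <<'E'
from h import *
t=np.load('pics/top0.npy');s=np.load('pics/scene0.npy')
c=lambda im,x,y,w,h:cv2.resize(im[y:y+h,x:x+w],(400,300),interpolation=cv2.INTER_CUBIC)
g=np.vstack([np.hstack([c(t,285,225,80,60),c(s,260,150,80,60)]),np.hstack([c(t,155,212,80,60),c(s,303,220,80,60)])])
cv2.imwrite('pics/crop1.png',g[:,:,::-1])
E
```

```text
(no output)
```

View pics/crop1.png

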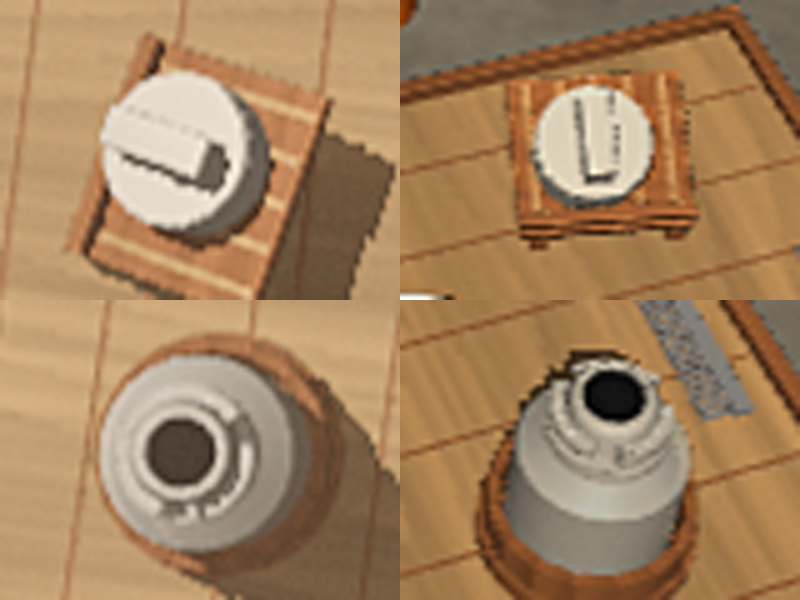

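The crop confirms it: the white lid rests against the lip on the soap rest with its bar running up the slope. The lip edge goes from top (315,234) to (300,274), and the disc centre is near top (320.6,255) / scene (298.6,179). The jar's mouth is at top (191.4,242.4) / scene (345.6,239).

```bash
python3 - <<'E'
from h import *
np.set_printoptions(precision=4,suppress=True)
t=np.load('pics/top0.npy');s=np.load('pics/scene0.npy')
def dark(im,x,y,r):
    g=im[y-r:y+r,x-r:x+r].max(2); _,m=cv2.threshold(g,0,255,cv2.THRESH_OTSU)
    n,l,st,c=cv2.connectedComponentsWithStats(255-m); k=l[r,r]; return c[k]+[x-r,y-r],st[k]
def white(im,x,y,r,th):
    a=im[y-r:y+r,x-r:x+r].astype(int); m=((a.min(2)>th)&(a.max(2)-a.min(2)<45)).astype(np.uint8)
    m=cv2.morphologyEx(m,cv2.MORPH_CLOSE,np.ones((5,5)))
    cs,_=cv2.findContours(m,0,2); c=max(cs,key=cv2.contourArea); e=cv2.fitEllipse(cv2.convexHull(c)); return np.array(e[0])+[x-r,y-r],e
jt=dark(t,191,242,12);js=dark(s,345,239,10);print(jt,js)
print('mouth',tri([ray('top',jt[0]),ray('scene',js[0])]))
wt=white(t,321,255,22,170);ws=white(s,299,179,20,170);print(wt,ws)
print('lidtop',tri([ray('top',wt[0]),ray('scene',ws[0])]))
print('lidtop(hand)',tri([ray('top',(320.6,255)),ray('scene',(298.6,179))]))
# lip line on top image
a,b=onz('top',(315,234),.03),onz('top',(300,274),.03);print('lip dir',b-a)
# upper slope edge corners
a,b=onz('top',(350.5,245),.07),onz('top',(336.5,287),.07);print('upper',b-a)
print('tray z?',tri([ray('top',(388,157)),ray('scene',(207,179))]))
E
```

```text
(array([190.5833, 242.    ]), array([  5,   6,  14,  13, 156], dtype=int32)) (array([345.4   , 238.7048]), array([  5,   5,  12,  11, 105], dtype=int32))
mouth (array([0.5221, 0.075 , 0.1103]), [np.float64(0.0012287410653970452), np.float64(0.001228741065396972)])
(array([319.0349, 254.2395]), ((20.0349178314209, 21.239530563354492), (28.387983322143555, 30.57042694091797), 20.66851806640625)) (array([298.3524, 178.0822]), ((19.35237693786621, 19.08223533630371), (21.935802459716797, 22.39731216430664), 131.12753295898438))
lidtop (array([ 0.4968, -0.1662,  0.0619]), [np.float64(0.0008921611488182386), np.float64(0.0008921611488181623)])
lidtop(hand) (array([ 0.4946, -0.1696,  0.0548]), [np.float64(0.00022084487209659), np.float64(0.00022084487209654617)])
lip dir [-0.0797  0.0311  0.    ]
upper [-0.0801  0.0284  0.    ]
tray z? (array([ 0.6945, -0.3154,  0.015 ]), [np.float64(7.379584384874394e-05), np.float64(7.379584384885269e-05)])
```

```bash
cat >> h.py <<'E'
from scipy.spatial.transform import Rotation as Ro
np.set_printoptions(precision=4,suppress=True)
def plan(p,R):
    s=env.get_state(); O=s['orientation']
    print('shift',O.T@(np.array(p)-s['tool_pos']),'rot',Ro.from_matrix(O.T@R).as_rotvec(degrees=True),'q',s['q'])
a=np.deg2rad(-110.2); h=np.array([np.cos(a),np.sin(a),0]); c,sn=np.cos(np.pi/6),.5
n=np.array([0,0,c])-sn*h; u=c*h+np.array([0,0,sn])
Rl=np.column_stack([-u,np.cross(-n,-u),-n])   # tool at lid: x downslope
G=np.array([.4968,-.1662,.0619])+.01*n
E
python3 - <<'E'
from h import *
print(Rl); plan(G+.10*n,Rl)
E
```

```text
[[ 0.299   0.9385 -0.1726]
 [ 0.8128 -0.3453 -0.4692]
 [-0.5     0.     -0.866 ]]
shift [-0.5275 -0.5949  0.0742] rot [ 24.6222 -22.7632  92.0858] q [-1.3642  0.4117 -0.0127  1.5968  0.0056  1.1343 -0.0822]
```

{"name": "apply_moves", "arguments": {"series": [[[-0.5275, -0.595, 0.0], [24.6, -22.8, 92.1], 1], [[-0.5275, -0.595, 0.0], [24.6, -22.8, 92.1], 1], [[-0.5275, -0.595, 0.0], [24.6, -22.8, 92.1], 1], [[-0.5275, -0.595, 0.0], [24.6, -22.8, 92.1], 1], [[-0.5275, -0.595, 0.0], [24.6, -22.8, 92.1], 1], [[-0.5275, -0.595, 0.0], [24.6, -22.8, 92.1], 1], [[-0.5275, -0.595, 0.0], [24.6, -22.8, 92.1], 1], [[-0.5275, -0.595, 0.0], [24.6, -22.8, 92.1], 1], [[-0.5275, -0.595, 0.0], [24.6, -22.8, 92.1], 1], [[-0.5275, -0.595, 0.0], [24.6, -22.8, 92.1], 1], [[-0.5275, -0.595, 0.0], [24.6, -22.8, 92.1], 1], [[-0.5275, -0.595, 0.0], [24.6, -22.8, 92.1], 1]]}}

```text
clock: 1.35
tool_pos: [0.4317, 0.06, 0.2311]
orientation: [[0.303, 0.937, -0.173], [0.811, -0.349, -0.469], [-0.5, 0.002, -0.866]]
contact_force: [0.5, 0.7, -0.2]
finger_gap: 0.999
finger_force: 0.0
```

```bash
python3 - <<'E'
from h import *
plan(G+.10*n,Rl)
E
```

```text
shift [-0.0791  0.1397  0.1314] rot [-0.0231  0.0228 -0.2664] q [-0.967   0.3465  0.5709  1.8862  0.1988  1.3306 -0.8303]
```

{"name": "apply_moves", "arguments": {"series": [[[-0.08, 0.14, 0.0], [0, 0, 0], 0.6], [[-0.08, 0.14, 0.05], [0, 0, 0], 0.6], [[-0.08, 0.14, 0.1], [0, 0, 0], 0.6], [[-0.08, 0.14, 0.131], [0, 0, 0], 0.6], [[-0.08, 0.14, 0.131], [0, 0, 0], 0.6], [[-0.08, 0.14, 0.131], [0, 0, 0], 0.6], [[-0.08, 0.14, 0.131], [0, 0, 0], 0.6], [[-0.08, 0.14, 0.131], [0, 0, 0], 0.6]]}}

```text
clock: 2.15
tool_pos: [0.5165, -0.112, 0.1583]
orientation: [[0.299, 0.939, -0.17], [0.814, -0.344, -0.468], [-0.498, 0.001, -0.867]]
contact_force: [-0.7, 0.3, 0.4]
finger_gap: 0.6
finger_force: 0.0
```

```bash
python3 - <<'E'
from h import *
plan(G+.10*n,Rl)
s,_=snap('wrist','w1.png'); print(s['dq'])
E
```

```text
shift [-0.0018  0.0003  0.0023] rot [ 0.1003 -0.1295  0.0444] q [-0.6282  0.523   0.6201  1.865   0.2115  1.0572 -0.5186]
[-0.0091 -0.0095  0.0016 -0.0013  0.0005 -0.0035  0.0017]
```

View pics/w1.png

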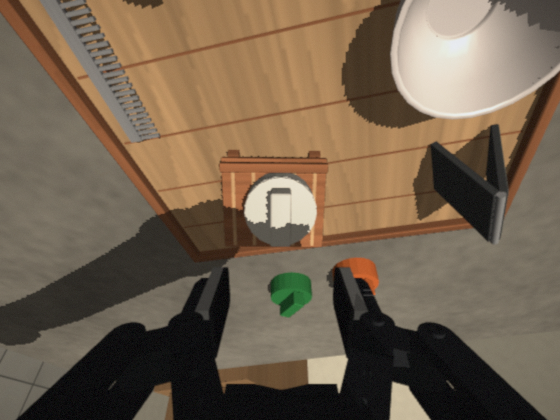

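The wrist view shows the white lid disc at about (280,210), its bar upright at columns 271–291, and the lip above it at row 165. It is centred as planned, so I'll measure the residual.

```bash
python3 - <<'E'
from h import *
s=env.get_state(); im=np.load('pics/w1.npy').astype(int)
g=im.min(2); 
print('row212',[ (i,g[212,i]) for i in list(range(238,250))+list(range(266,296,1))+list(range(312,322))])
print('col255',[ (i,g[i,252]) for i in range(176,244,1)])
print('col281',[ (i,g[i,281]) for i in list(range(166,196))+list(range(220,252))])
m=(g>150).astype(np.uint8); m[:165]=0;m[255:]=0;m[:,:235]=0;m[:,325:]=0
c=max(cv2.findContours(m,0,1)[0],key=cv2.contourArea); e=cv2.fitEllipse(cv2.convexHull(c)); print(e,cv2.boundingRect(c))
for uv in [e[0]]:
    o,d=ray('wrist',uv,s); R=s['orientation']; o2=R.T@(o-s['tool_pos']);d2=R.T@d
    print('in tool at z=.112',o2+d2*(.112-o2[2])/d2[2])
E
```

```text
row212 [(238, np.int64(27)), (239, np.int64(23)), (240, np.int64(20)), (241, np.int64(24)), (242, np.int64(23)), (243, np.int64(53)), (244, np.int64(138)), (245, np.int64(188)), (246, np.int64(195)), (247, np.int64(198)), (248, np.int64(196)), (249, np.int64(195)), (266, np.int64(164)), (267, np.int64(134)), (268, np.int64(86)), (269, np.int64(84)), (270, np.int64(118)), (271, np.int64(165)), (272, np.int64(190)), (273, np.int64(194)), (274, np.int64(198)), (275, np.int64(199)), (276, np.int64(198)), (277, np.int64(196)), (278, np.int64(198)), (279, np.int64(198)), (280, np.int64(198)), (281, np.int64(200)), (282, np.int64(200)), (283, np.int64(201)), (284, np.int64(200)), (285, np.int64(202)), (286, np.int64(200)), (287, np.int64(201)), (288, np.int64(202)), (289, np.int64(192)), (290, np.int64(176)), (291, np.int64(178)), (292, np.int64(196)), (293, np.int64(199)), (294, np.int64(200)), (295, np.int64(198)), (312, np.int64(201)), (313, np.int64(199)), (314, np.int64(199)), (315, np.int64(196)), (316, np.int64(159)), (317, np.int64(88)), (318, np.int64(69)), (319, np.int64(67)), (32
[... 2310 characters left out ...]
64(166)), (227, np.int64(99)), (228, np.int64(77)), (229, np.int64(77)), (230, np.int64(78)), (231, np.int64(77)), (232, np.int64(78)), (233, np.int64(78)), (234, np.int64(78)), (235, np.int64(78)), (236, np.int64(78)), (237, np.int64(77)), (238, np.int64(75)), (239, np.int64(78)), (240, np.int64(76)), (241, np.int64(76)), (242, np.int64(79)), (243, np.int64(78)), (244, np.int64(79)), (245, np.int64(75)), (246, np.int64(67)), (247, np.int64(54)), (248, np.int64(55)), (249, np.int64(53)), (250, np.int64(53)), (251, np.int64(64))]
((281.5076599121094, 206.60545349121094), (57.652191162109375, 72.88995361328125), 100.17809295654297) (245, 177, 72, 53)
in tool at z=.112 [ 0.0008 -0.0001  0.112 ]
```

{"name": "apply_moves", "arguments": {"series": [[[-0.003, -0.001, 0.045], [0, 0, 0], 0.5], [[-0.003, -0.001, 0.08], [0, 0, 0], 0.45], [[-0.003, -0.001, 0.1], [0, 0, 0], 0.45], [[-0.003, -0.001, 0.106], [0, 0, 0], 0.45], [[-0.003, -0.001, 0.106], [0, 0, 0], 0.45], [[-0.003, -0.001, 0.106], [0, 0, 0], 0.45], [[-0.003, -0.001, 0.106], [0, 0, 0], 0.45]]}}

```text
clock: 2.9
tool_pos: [0.497, -0.1642, 0.0683]
orientation: [[0.299, 0.939, -0.169], [0.814, -0.344, -0.468], [-0.498, 0.002, -0.867]]
contact_force: [0.7, -0.4, 0.1]
finger_gap: 0.45
finger_force: 0.0
```

```bash
python3 - <<'E'
from h import *
s,_=snap('wrist','w2.png'); print(s['tool_pos'],s['contact_force'],s['q'])
w=np.load('pics/w2.npy'); snap('scene','s2.png')
sc=np.load('pics/s2.npy')
g=np.hstack([w[120:420,130:430],cv2.resize(sc[130:230,240:340],(300,300),interpolation=cv2.INTER_CUBIC)]);cv2.imwrite('pics/c2.png',g[:,:,::-1])
E
```

```text
[ 0.497  -0.1642  0.0683] [ 0.7103 -0.3638  0.139 ] [-0.5266  0.6382  0.5981  1.9709  0.2016  0.8155 -0.4983]
```

View pics/c2.png

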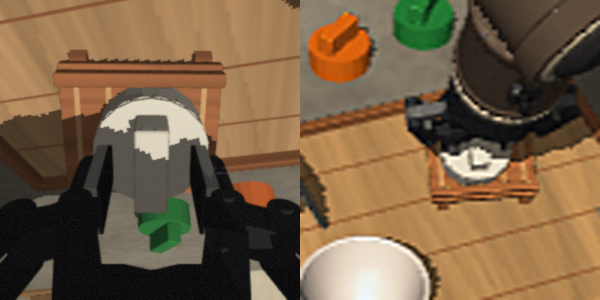

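The bar sits between the open pads (crop centre about (151,165)) with no contact. Closing now.

{"name": "apply_moves", "arguments": {"series": [[[0, 0, 0], [0, 0, 0], 0], [[0, 0, 0], [0, 0, 0], 0], [[0, 0, 0], [0, 0, 0], 0], [[0, 0, 0], [0, 0, 0], 0], [[0, 0, 0], [0, 0, 0], 0], [[0, 0, 0], [0, 0, 0], 0]]}}

```text
clock: 3.6
tool_pos: [0.4962, -0.1648, 0.0677]
orientation: [[0.3, 0.939, -0.171], [0.813, -0.345, -0.468], [-0.499, 0.001, -0.867]]
contact_force: [0.7, 2.5, 5.6]
finger_gap: 0.164
finger_force: 59.6
```

{"name": "apply_moves", "arguments": {"series": [[[0, 0, -0.03], [0, 0, 0], 0], [[0, 0, -0.07], [0, 0, 0], 0], [[0, 0, -0.1], [0, 0, 0], 0], [[0, 0, -0.12], [0, 0, 0], 0], [[0, 0, -0.12], [0, 0, 0], 0]]}}

```text
clock: 4.1
tool_pos: [0.5182, -0.1075, 0.1729]
orientation: [[0.3, 0.939, -0.168], [0.815, -0.343, -0.468], [-0.497, 0.004, -0.868]]
contact_force: [0.8, -1.0, -0.5]
finger_gap: 0.171
finger_force: 58.9
```

```bash
cat >> h.py <<'E'
def down(yaw):
    a=np.deg2rad(yaw); x=np.array([np.cos(a),np.sin(a),0]); z=np.array([0,0,-1.]); return np.column_stack([x,np.cross(z,x),z])
M=np.array([.5221,.075,.1103])
E
python3 - <<'E'
from h import *
R=down(69.8); plan(M+[0,0,.09]-.12*R[:,0],R)
E
```

```text
shift [ 0.0321 -0.0591 -0.0501] rot [ 0.2323 29.7766  0.0617] q [-0.6417  0.5045  0.6277  1.8505  0.2144  1.0881 -0.5174]
```

{"name": "apply_moves", "arguments": {"series": [[[0.032, -0.059, -0.05], [0.2, 29.8, 0], 0], [[0.032, -0.059, -0.05], [0.2, 29.8, 0], 0], [[0.032, -0.059, -0.05], [0.2, 29.8, 0], 0], [[0.032, -0.059, -0.05], [0.2, 29.8, 0], 0], [[0.032, -0.059, -0.05], [0.2, 29.8, 0], 0], [[0.032, -0.059, -0.05], [0.2, 29.8, 0], 0], [[0.032, -0.059, -0.05], [0.2, 29.8, 0], 0]]}}

```text
clock: 4.8
tool_pos: [0.479, -0.0384, 0.1979]
orientation: [[0.345, 0.939, -0.006], [0.939, -0.345, -0.003], [-0.005, -0.004, -1.0]]
contact_force: [0.5, -0.7, 0.4]
finger_gap: 0.173
finger_force: 58.9
```

```bash
python3 - <<'E'
from h import *
s,_=snap('wrist','w3.png'); print(s['tool_pos'],s['orientation'],s['q'],s['dq'])
E
```

```text
[ 0.479  -0.0384  0.1979] [[ 0.3451  0.9386 -0.0056]
 [ 0.9386 -0.3451 -0.0033]
 [-0.005  -0.0041 -1.    ]] [-0.4942  0.2145  0.5515  2.0015 -0.1317  0.9661 -0.2295] [-0.0115  0.0033 -0.0007 -0.0052 -0.0054 -0.0007  0.0092]
```

View pics/w3.png

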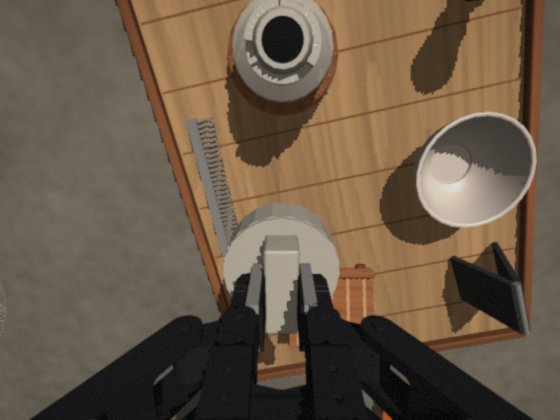

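The wrist view shows the jar mouth at (282,39), well ahead of the lid, which is held level with its disc centred near (281.5,265). Now computing the jar axis in tool coordinates.

```bash
python3 - <<'E'
from h import *
s=env.get_state(); im=np.load('pics/w3.npy').astype(int); g=im.max(2); R=s['orientation']; tp=s['tool_pos']
m=(g<60).astype(np.uint8); m[80:]=0
c=[c for c in cv2.findContours(m,0,1)[0] if cv2.pointPolygonTest(c,(282,39),False)>=0][0]
e=cv2.fitEllipse(c); print('hole',e)
for z in(.108,.1103,.113):
    p=onz('wrist',e[0],z,s); print(z,p,'tool',R.T@(p-tp))
print('tri all',tri([ray('wrist',e[0],s),ray('top',(190.6,242)),ray('scene',(345.4,238.7))]))
# lid disc: edges per row
for r in range(215,300,10):
    row=im[r].min(1); print(r,[i for i in range(205,360) if (abs(row[i+1]-row[i-1])>35)])
for col in(255,268,281,295,308): print(col,[(i,im[i,col].tolist()[0]) for i in range(198,232,2)])
E
```

```text
hole ((282.1315612792969, 38.98448181152344), (40.00939178466797, 45.42799377441406), 178.97422790527344)
0.108 [0.521  0.0759 0.108 ] tool [0.122  0.0004 0.0893]
0.1103 [0.5209 0.0756 0.1103] tool [0.1217 0.0004 0.087 ]
0.113 [0.5208 0.0752 0.113 ] tool [0.1212 0.0004 0.0843]
tri all (array([0.5217, 0.0752, 0.1101]), [np.float64(0.000842061367240919), np.float64(0.0008134423269842286), np.float64(0.0016387112590151717)])
215 []
225 [223]
235 [206, 236]
245 [209, 230, 231, 261, 262, 333, 334]
255 [225, 260, 261, 263, 264, 337]
265 [216, 223, 252, 264, 265, 298, 299, 310, 338, 339, 355]
275 [207, 219, 223, 239, 240, 241, 249, 250, 261, 262, 263, 264, 265, 297, 298, 299, 300, 301, 312, 313, 321, 322, 323, 338, 339, 340]
285 [225, 226, 233, 234, 248, 249, 260, 261, 264, 265, 266, 293, 294, 297, 301, 302, 313, 314, 326, 327, 328, 336, 337]
295 [232, 246, 247, 259, 260, 264, 265, 266, 289, 290, 297, 302, 303, 315, 316, 329, 330, 332, 333, 349]
255 [(198, 153), (200, 167), (202, 170), (204, 174), (206, 176), (208, 160), (210, 115), (212, 113), (214, 117), (216, 120), (218, 124), (220, 129)
[... 197 characters left out ...]
, (220, 155), (222, 170), (224, 170), (226, 171), (228, 171), (230, 171)]
281 [(198, 153), (200, 150), (202, 147), (204, 137), (206, 139), (208, 135), (210, 136), (212, 137), (214, 137), (216, 137), (218, 154), (220, 171), (222, 171), (224, 168), (226, 169), (228, 170), (230, 169)]
295 [(198, 154), (200, 154), (202, 154), (204, 149), (206, 139), (208, 141), (210, 143), (212, 142), (214, 142), (216, 141), (218, 153), (220, 155), (222, 170), (224, 170), (226, 170), (228, 169), (230, 169)]
308 [(198, 152), (200, 149), (202, 149), (204, 150), (206, 150), (208, 149), (210, 142), (212, 135), (214, 136), (216, 135), (218, 137), (220, 140), (222, 157), (224, 151), (226, 169), (228, 171), (230, 169)]
```

```bash
python3 - <<'E'
from h import *
R=down(69.8); p=env.get_state()['tool_pos']+env.get_state()['orientation']@[.1205,.0007,0]; p[2]=.165; plan(p,R)
E
```

```text
shift [0.1207 0.0008 0.0323] rot [-0.2333  0.274   0.048 ] q [-0.4946  0.2146  0.5516  2.0014 -0.132   0.9661 -0.229 ]
```

{"name": "apply_moves", "arguments": {"series": [[[0.04, 0.0008, 0], [-0.2, 0.3, 0], 0], [[0.08, 0.0008, 0], [-0.2, 0.3, 0], 0], [[0.11, 0.0008, 0], [-0.2, 0.3, 0], 0], [[0.1205, 0.0008, 0.015], [-0.2, 0.3, 0], 0], [[0.1205, 0.0008, 0.032], [-0.2, 0.3, 0], 0], [[0.1205, 0.0008, 0.032], [-0.2, 0.3, 0], 0], [[0.1205, 0.0008, 0.032], [-0.2, 0.3, 0], 0], [[0.1205, 0.0008, 0.032], [-0.2, 0.3, 0], 0]]}}

```text
clock: 5.65
tool_pos: [0.5218, 0.0732, 0.1668]
orientation: [[0.347, 0.938, 0.002], [0.938, -0.347, 0.002], [0.003, 0.001, -1.0]]
contact_force: [0.4, -0.2, -0.3]
finger_gap: 0.171
finger_force: 58.9
```

```bash
python3 - <<'E'
from h import *
plan([.5212,.0754,.145],down(69.8)); print(env.get_state()['tool_pos'])
snap('scene','s4.png'); snap('top','t4.png')
a=np.load('pics/s4.npy')[190:290,290:400];b=np.load('pics/t4.npy')[190:290,140:250]
g=np.hstack([cv2.resize(x,(400,364),interpolation=cv2.INTER_CUBIC) for x in(a,b)]);cv2.imwrite('pics/c4.png',g[:,:,::-1])
E
```

```text
shift [ 0.0018 -0.0013  0.0218] rot [ 0.0686 -0.1498 -0.0952] q [-0.6151  0.3309  0.4801  1.9347 -0.1922  0.9178 -0.3943]
[0.5218 0.0732 0.1668]
```

View pics/c4.png

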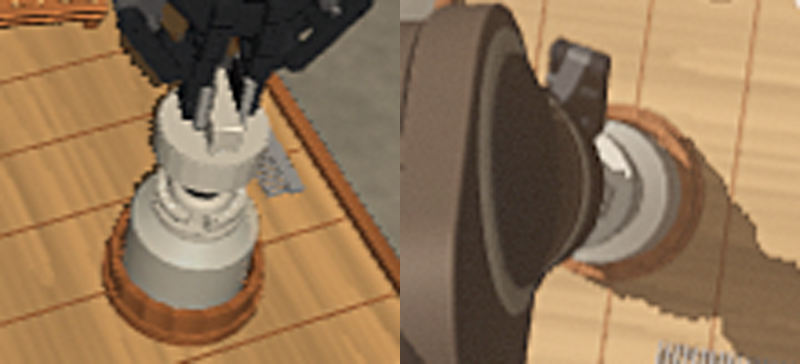

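The lid is above the neck and roughly aligned (scene crop: lid at (212,140), neck at (205,205)). Descending slowly with small corrections.

{"name": "apply_moves", "arguments": {"series": [[[0.001, -0.001, 0.012], [0, -0.1, 0], 0], [[0.001, -0.001, 0.022], [0, -0.1, 0], 0], [[0.001, -0.001, 0.026], [0, -0.1, 0], 0], [[0.001, -0.001, 0.026], [0, -0.1, 0], 0], [[0.001, -0.001, 0.03], [0, -0.1, 0], 0], [[0.001, -0.001, 0.03], [0, -0.1, 0], 0]]}}

```text
clock: 6.35
tool_pos: [0.5209, 0.075, 0.1361]
orientation: [[0.346, 0.938, 0.001], [0.938, -0.346, 0.001], [0.001, 0.0, -1.0]]
contact_force: [0.4, 0.2, -0.7]
finger_gap: 0.173
finger_force: 58.9
```

{"name": "apply_moves", "arguments": {"series": [[[0, 0, 0.002], [0, 0, 0], 0], [[0, 0, 0.003], [0, 0, 0], 0], [[0, 0, 0.004], [0, 0, 0], 0], [[0, 0, 0.004], [0, 0, 0], 0]]}}

```text
clock: 6.75
tool_pos: [0.5209, 0.075, 0.1324]
orientation: [[0.346, 0.938, 0.001], [0.938, -0.346, 0.001], [0.001, 0.001, -1.0]]
contact_force: [-0.4, -0.0, -1.7]
finger_gap: 0.169
finger_force: 58.9
```

{"name": "apply_moves", "arguments": {"series": [[[0, 0, 0.001], [0, 0, 0], 0], [[0, 0, 0.002], [0, 0, 0], 0], [[0, 0, 0.002], [0, 0, 0], 0]]}}

```text
clock: 7.05
tool_pos: [0.5212, 0.075, 0.1315]
orientation: [[0.346, 0.938, 0.002], [0.938, -0.346, 0.002], [0.002, 0.001, -1.0]]
contact_force: [-2.7, -0.4, 10.2]
finger_gap: 0.173
finger_force: 60.4
```

{"name": "apply_moves", "arguments": {"series": [[[0, 0, 0], [0, 0, -5], 0], [[0, 0, 0], [0, 0, -10], 0], [[0, 0, 0], [0, 0, -15], 0], [[0, 0, 0], [0, 0, -20], 0], [[0, 0, 0], [0, 0, -20], 0]]}}

```text
clock: 7.55
tool_pos: [0.5221, 0.0752, 0.1315]
orientation: [[0.002, 1.0, 0.003], [1.0, -0.002, 0.002], [0.002, 0.003, -1.0]]
contact_force: [0.7, 0.4, 6.6]
finger_gap: 0.165
finger_force: 59.9
```

```bash
cat >> h.py <<'E'
def st():
    s=env.get_state(); O=s['orientation']; print(s['clock'],s['tool_pos'],'yaw',np.degrees(np.arctan2(O[1,0],O[0,0])),'F',s['contact_force'],'T',s['ft_torque'],'q',s['q'])
E
python3 -c "
from h import *
st()"
```

```text
7.55 [0.5221 0.0752 0.1315] yaw 89.9103011196738 F [0.7184 0.4118 6.5868] T [0.0522 0.1012 0.1111] q [-0.534   0.3703  0.3769  1.9632 -0.1819  0.8366 -0.06  ]
```

{"name": "apply_moves", "arguments": {"series": [[[0, 0, 0], [0, 0, -5], 0], [[0, 0, 0], [0, 0, -10], 0], [[0, 0, 0], [0, 0, -15], 0], [[0, 0, 0], [0, 0, -20], 0], [[0, 0, 0], [0, 0, -20], 0]]}}

```text
clock: 8.05
tool_pos: [0.5211, 0.075, 0.1306]
orientation: [[-0.339, 0.941, 0.001], [0.941, 0.339, 0.001], [0.001, 0.002, -1.0]]
contact_force: [-0.1, 0.2, -1.3]
finger_gap: 0.166
finger_force: 58.9
```

```bash
python3 -c "
from h import *
st()"
```

```text
8.05 [0.5211 0.075  0.1306] yaw 109.80874437902636 F [-0.0722  0.1682 -1.2544] T [ 0.0084 -0.013   0.0389] q [-0.4707  0.3648  0.2959  1.9605 -0.142   0.8345  0.2481]
```

{"name": "apply_moves", "arguments": {"series": [[[0, 0, 0.0015], [0, 0, 0], 0], [[0, 0, 0.003], [0, 0, 0], 0], [[0, 0, 0.003], [0, 0, 0], 0]]}}

```text
clock: 8.35
tool_pos: [0.5207, 0.075, 0.127]
orientation: [[-0.337, 0.942, 0.0], [0.942, 0.337, 0.001], [0.0, 0.001, -1.0]]
contact_force: [-0.1, -0.3, -0.7]
finger_gap: 0.166
finger_force: 58.9
```

```bash
python3 -c "
from h import *
st()"
```

```text
8.35 [0.5207 0.075  0.127 ] yaw 109.67646509076093 F [-0.1407 -0.2841 -0.6812] T [0.0347 0.0473 0.0223] q [-0.4707  0.3698  0.2959  1.9635 -0.1442  0.8277  0.2475]
```

Dropping through freely; continuing to the thread start at about z 0.1235.

{"name": "apply_moves", "arguments": {"series": [[[0, 0, 0.002], [0, 0, 0], 0], [[0, 0, 0.0035], [0, 0, 0], 0], [[0, 0, 0.0045], [0, 0, 0], 0], [[0, 0, 0.0045], [0, 0, 0], 0]]}}

```text
clock: 8.75
tool_pos: [0.521, 0.0751, 0.1233]
orientation: [[-0.338, 0.941, 0.001], [0.941, 0.338, 0.001], [0.001, 0.001, -1.0]]
contact_force: [-1.7, -0.9, 5.4]
finger_gap: 0.172
finger_force: 59.7
```

```bash
python3 -c "
from h import *
st()"
```

```text
8.75 [0.521  0.0751 0.1233] yaw 109.73161340279565 F [-1.7312 -0.8869  5.3696] T [-0.039   0.435  -0.0168] q [-0.4686  0.3751  0.2939  1.9665 -0.147   0.8188  0.2509]
```

{"name": "apply_moves", "arguments": {"series": [[[0, 0, 0.0003], [0, 0, 5], 0], [[0, 0, 0.0007], [0, 0, 10], 0], [[0, 0, 0.001], [0, 0, 15], 0], [[0, 0, 0.0013], [0, 0, 20], 0], [[0, 0, 0.0017], [0, 0, 25], 0], [[0, 0, 0.0017], [0, 0, 25], 0]]}}

```text
clock: 9.35
tool_pos: [0.522, 0.0749, 0.1218]
orientation: [[0.093, 0.996, 0.003], [0.996, -0.093, 0.001], [0.001, 0.003, -1.0]]
contact_force: [2.3, -0.9, 4.9]
finger_gap: 0.169
finger_force: 59.7
```

```bash
python3 -c "
from h import *
st()"
```

```text
9.35 [0.522  0.0749 0.1218] yaw 84.65761703526456 F [ 2.3413 -0.9042  4.9202] T [-0.3279 -0.263   0.0008] q [-0.5488  0.3867  0.3974  1.9723 -0.2018  0.817  -0.1326]
```

Threading nicely; continuing.

{"name": "apply_moves", "arguments": {"series": [[[0, 0, 0.0003], [0, 0, 5], 0], [[0, 0, 0.0007], [0, 0, 10], 0], [[0, 0, 0.001], [0, 0, 15], 0], [[0, 0, 0.0013], [0, 0, 20], 0], [[0, 0, 0.0017], [0, 0, 25], 0], [[0, 0, 0.002], [0, 0, 30], 0], [[0, 0, 0.0023], [0, 0, 35], 0], [[0, 0, 0.0027], [0, 0, 40], 0], [[0, 0, 0.0027], [0, 0, 40], 0]]}}

```text
clock: 10.25
tool_pos: [0.5216, 0.0749, 0.119]
orientation: [[0.711, 0.704, 0.002], [0.704, -0.711, 0.001], [0.002, 0.001, -1.0]]
contact_force: [-0.9, -1.4, 6.1]
finger_gap: 0.17
finger_force: 59.8
```

```bash
python3 -c "
from h import *
st()"
```

```text
10.25 [0.5216 0.0749 0.119 ] yaw 44.722011648149696 F [-0.8602 -1.4051  6.0974] T [-0.3611  0.0529 -0.036 ] q [-0.6776  0.4154  0.568   1.9828 -0.3011  0.8235 -0.7319]
```

{"name": "apply_moves", "arguments": {"series": [[[0, 0, 0.0003], [0, 0, 5], 0], [[0, 0, 0.0007], [0, 0, 10], 0], [[0, 0, 0.001], [0, 0, 15], 0], [[0, 0, 0.0013], [0, 0, 20], 0], [[0, 0, 0.0015], [0, 0, 24], 0], [[0, 0, 0.0015], [0, 0, 24], 0]]}}

```text
clock: 10.85
tool_pos: [0.5215, 0.075, 0.1176]
orientation: [[0.935, 0.354, 0.002], [0.354, -0.935, 0.001], [0.002, -0.0, -1.0]]
contact_force: [-0.5, -0.9, 7.3]
finger_gap: 0.17
finger_force: 60.0
```

```bash
python3 -c "
from h import *
st()"
```

```text
10.85 [0.5215 0.075  0.1176] yaw 20.754074037584815 F [-0.4578 -0.8574  7.2617] T [-0.2351  0.0782 -0.0694] q [-0.7549  0.4403  0.6749  1.9884 -0.3691  0.8332 -1.083 ]
```

{"name": "apply_moves", "arguments": {"series": [[[0, 0, 0.0002], [0, 0, 3], 0], [[0, 0, 0.0003], [0, 0, 6], 0], [[0, 0, 0.0003], [0, 0, 6], 0], [[0, 0, 0.0003], [0, 0, 6], 0]]}}

```text
clock: 11.25
tool_pos: [0.5213, 0.0752, 0.1176]
orientation: [[0.966, 0.257, 0.002], [0.257, -0.966, 0.001], [0.002, -0.001, -1.0]]
contact_force: [-2.4, 0.4, 11.3]
finger_gap: 0.171
finger_force: 60.6
```

```bash
python3 -c "
from h import *
st()"
```

```text
11.25 [0.5213 0.0752 0.1176] yaw 14.920468304349084 F [-2.4297  0.3561 11.2613] T [-0.1178  0.5544  0.173 ] q [-0.7738  0.4469  0.7014  1.9896 -0.3866  0.8375 -1.1676]
```

{"name": "apply_moves", "arguments": {"series": [[[0, 0, 0], [0, 0, 3], 0], [[0, 0, 0], [0, 0, 6], 0], [[0, 0, 0], [0, 0, 6], 0]]}}

```text
clock: 11.55
tool_pos: [0.5209, 0.075, 0.1175]
orientation: [[0.988, 0.157, 0.0], [0.157, -0.988, 0.001], [0.001, -0.0, -1.0]]
contact_force: [-4.3, -1.7, 14.0]
finger_gap: 0.173
finger_force: 65.6
```

```bash
python3 -c "
from h import *
st()"
```

```text
11.55 [0.5209 0.075  0.1175] yaw 9.017965576059757 F [-4.3477 -1.7223 13.9648] T [-0.4694  0.9445  1.4731] q [-0.7937  0.4542  0.7294  1.9908 -0.4032  0.8427 -1.254 ]
```

The stop torque rose to 1.5 N·m with z steady at 0.1175: the lid is home. Releasing and backing off.

{"name": "apply_moves", "arguments": {"series": [[[0, 0, 0], [0, 0, 0], 0.5], [[0, 0, 0], [0, 0, 0], 0.5], [[0, 0, 0], [0, 0, 0], 0.5], [[0, 0, 0], [0, 0, 0], 0.5], [[0, 0, -0.02], [0, 0, 0], 0.5], [[0, 0, -0.06], [0, 0, 0], 0.5], [[0, 0, -0.1], [0, 0, 0], 0.5], [[-0.04, 0, -0.12], [0, 0, 0], 0.5], [[-0.08, 0, -0.12], [0, 0, 0], 0.5], [[-0.11, 0, -0.12], [0, 0, 0], 0.5], [[-0.11, 0, -0.12], [0, 0, 0], 0.5], [[-0.11, 0, -0.12], [0, 0, 0], 0.5]]}}

```text
clock: 12.75
tool_pos: [0.4121, 0.0588, 0.237]
orientation: [[0.988, 0.153, 0.002], [0.153, -0.988, 0.003], [0.002, -0.003, -1.0]]
contact_force: [1.1, -0.8, 0.5]
finger_gap: 0.501
finger_force: 0.0
```

```bash
python3 - <<'E'
from h import *
st()
snap('scene','s5.png'); snap('wrist','w5.png'); snap('top','t5.png')
f=np.load; a=f('pics/s5.npy')
g=np.vstack([np.hstack([cv2.resize(a[205:295,290:410],(400,300),interpolation=cv2.INTER_CUBIC),cv2.resize(f('pics/t5.npy')[202:292,130:250],(400,300),interpolation=cv2.INTER_CUBIC)]),np.hstack([cv2.resize(f('pics/w5.npy'),(400,300)),cv2.resize(a,(400,300))])])
cv2.imwrite('pics/c5.png',g[:,:,::-1])
E
```

```text
12.75 [0.4121 0.0588 0.237 ] yaw 8.810024407038027 F [ 1.0919 -0.7584  0.4959] T [ 0.0192 -0.0503 -0.0295] q [-1.0934  0.0058  0.8657  2.1008 -0.0083  1.0344 -1.6405]
```

View pics/c5.png

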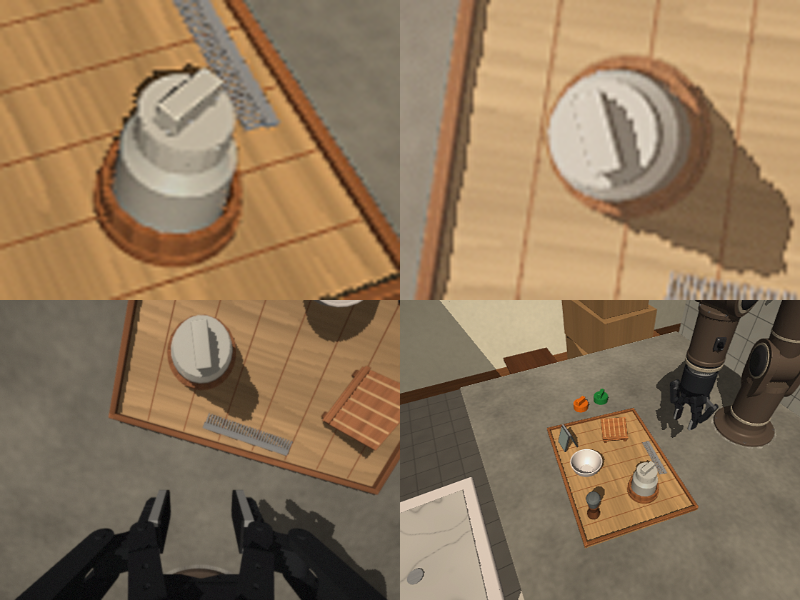

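The lid is down on the jar and level (top view at (191,242), wrist crop at (201,350)). The gripper is clear and the bowl, brush, mirror and comb stand where they were. Handing in.

```bash
python3 -c "
from h import *
print(order.hand_in())"
```

```text
the job is handed in; nothing more can be done
None
```

The white lid is screwed onto the jar to its hard stop, level and released; the bowl, brush, mirror and comb looked unmoved, and the job was handed in at about 13 s of the 51 s allowed (no verdict was returned).

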